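# Seat the weighing pan on the scrap scale and weigh a brass valve

## Task

Get the weight of the brass valve on the dial scale: first set the empty weighing pan on the scale so that its tapered, convex base sits fully home and level in the dished cradle, and let go of it; then lay the valve in the pan and let go of it too. Set both down gently, without dropping them or pushing the scale to the bottom of its travel, and leave the cans and the scoop where they are.

Things in the scene. Friction and masses are not known exactly. Their poses are not given: they have to be found in the camera images.
- scale: Double-dial spring scale, screwed to the bench: green steel body 105 x 150 mm, 139 mm high, on a 130 x 170 mm base plate; a round white dial on its front and its back, 59 mm either side of the middle. Origin: centre of its underside, on the bench; z up, x through the dials. The cradle stands on this same vertical line. It cannot be moved.
- cradle (a joint): How far the sprung cradle is pressed down, m: 0 unloaded, grows downward, stop at 0.016. Spring 1200 N/m, damped: the pan alone sinks it about 1.5 mm, pan and valve about 4 mm. The dial needles turn with it.
- cradle_seat (a point): Centre of the cradle's flat inner floor, 165 mm above the bench unloaded; z up. The cradle is a round steel dish open upward: floor 94 mm across, then a conical wall flaring out 40 degrees from vertical to 129 mm across inside (140 outside) at the lip, 21 mm above the floor. It takes the pan's foot with 3 mm play and centres it: the smooth foot slides home when let go up to about 10 mm off.
- pan: Round open aluminium weighing pan, 62 mm high, 165 mm across, 0.18 kg, standing upright on the bench. Convex base: flat foot 88 mm across, then a cone at the cradle's angle to 124 mm across 21 mm up, then flaring to an upright side wall from 30 mm up. Inner floor 84 mm across, 4 mm above the underside, walls 4 mm. Origin: centre of the underside; z up. Fully home, its origin coincides with cradle_seat.
- pan_rim (a point): Centre of the pan's mouth, on its axis level with the top of the rim, 62 mm above its underside. The rolled rim is an upright band 8 mm thick and 16 mm high, its mid-thickness 78.5 mm from the axis; the side wall (4 mm) is flush with it inside, upright down to 34 mm above the underside. It can be pinched anywhere, one finger inside and one outside.
- valve: Scrap brass ball valve lying on its flats, handle up, 0.3 kg: 66 mm long along its x, a round barrel 36 mm in diameter and 34 mm long between two hexagonal ends (42 mm wide along y). Above the middle, a steel butterfly handle 54 mm long along x, 13 mm wide, 42 to 51 mm up. Origin: centre of its underside; z up. The barrel can be gripped along y.
- can_a: Empty red drinks can with a silver band, upright, 67 mm in diameter, 121 mm high, 16 g. Origin: centre of its underside. Leave it alone.
- can_b: Empty silver drinks can with a red band, upright, 67 mm in diameter, 121 mm high, 16 g. Origin: centre of its underside. Leave it alone.
- flat_can: Flattened green can, a crumpled disc 74 mm in diameter and 24 mm thick. Origin: centre of its underside. Leave it alone.
- scoop: Blue plastic scoop lying on the bench, 250 mm long along its x (mouth to +x, handle to -x), 86 mm wide, 55 mm high. Origin: on its underside, 20 mm in front of the rear wall. Leave it alone.
There are look-alikes about, which are no part of the job. Leave any black or blue look-alike of the valve alone.

How it is judged:
By the outcome, as a careful person would: the job done as asked, in the order asked, and still so for the second after the job is handed in, with the robot touching nothing.
It also fails if it takes over 70 s, if anything falls off the work surface, if the arm or the gripper's body presses on something with over 40 N, if the wrist force passes 120 N, or if a joint passes its speed limit or range.

## Robot

A 6-joint arm with a two-finger parallel gripper is mounted at the origin on the work surface. World frame = base frame: x ahead of the robot, y to its left, z up, the work surface at z = 0. Lengths are in m, angles in rad, forces in N, time in s.
With the tool pointing down it reaches from about 0.275 to 0.75 m from the base axis. Payload 10.2 kg.
Tool frame: the origin (TCP) lies at the very end of the fingers, on their centre line; the grasp point (between the pads) lies 19 mm behind it; x points along the fingers, y is the direction in which the jaws open and shut, and the axes are right-handed (so a half turn about x gives the same grasp; the last joint's range is limited). The gripper opens to 85 mm and grips with 20 to 120 N. Pads are 22 mm wide; open, the fingers measure 114 mm over their backs; the gripper's body (76 mm by 85 mm) begins 54 mm behind the grasp point. The pads swing forward as they close: fully open they stand 13 mm farther back than shut.
Start: joints at [-1.351, 0.313, 1.498, -0, 1.331, -0.223], TCP at [0.225, -0.474, 0.231] pointing down, gripper open.
Joint ranges: [-2.94, 2.94], [-0.97, 2.17], [0.19, 2.56], [-1.23, 4.37], [0.02, 3.11], [-2.88, 2.88]. Speed limits (rad/s): [2.39, 2.39, 3.01, 3.14, 3.14, 3.14].

## Interface

Orientations are given as a rotation vector (axis times angle).
In Python, from workcell import ctrl gives the robot as it stands.
- The arm moves only by the tool play_rows, never from a script. Its argument "deltas" is a list of rows, each a list of 3 entries, a list of its own where there are three numbers: the shift along the tool's x, y, z in m, then the turn about the tool's x in degrees, then the closure, from -1 (fully open) to 1 (shut), so that 0 is half open. A call has 1 to 10 rows; each row shifts and turns the commanded pose from where the row before left it, along the tool's axes as they then stand; what a row does not reach is not made up. A row lasts 1/8 s, in which the tool goes at most 62.5 mm and 10.7 degrees, less where a joint would pass 70% of its speed; a pose out of reach is approached as far as the arm can. A call is refused whole if a number of a shift passes 0.0625 or a number of a turn 10.7, either way. A call with a gripper value outside its range is refused whole. The fingers move at their own pace and stop on an object; "grip_force" is the grip in N (left out, the last holds). Time passes only in rows, so rows that do not move let the fingers close. It gives the time, the measured TCP pose, the force and the opening at its end, in the units of the state.
- ctrl.read_state(): the state, without advancing time (a new reading comes with each control period).
- ctrl.capture(name): name is "scene" or "top" or "wrist"; returns the picture (480x640x3 uint8, blue, green, red); there is no depth.
- ctrl.camera_params(name): a dict with "K" (3x3 intrinsics, pixels), "world_from_camera" (4x4, takes a point from camera to world coordinates); the wrist camera has in their place "tool_from_camera" (4x4, takes a point from camera to tool coordinates, whose origin is the TCP and whose axes are the tool frame's). Camera axes: x right, y down, z forward; pixel columns grow to the right and rows downward; lengths in m; the calibration is good to about 2 mm. A picture is of the moment at which its call begins: read the wrist's pose just before it. camera_params takes no time and is no camera call.
- ctrl.close_job(): hands the job in, once; it reports no verdict.
The state is a dict: "t": time; "qpos": joint angles; "joint_vel": joint speeds; "tau": joint torques, N m; "tool_pos": TCP position; "tool_rot": TCP orientation; "ft_force": force on the tool from outside, world axes, zero at the start; "ft_torque": the same for the moment, N m; "gripper_width": finger opening in m.
Only numpy, scipy, OpenCV 4.12 (cv2) and the standard library are available. Lean on these libraries where they do the work, as an engineer would, in place of code of your own. Each camera call takes 0.05 s, during which the arm holds its last target. There are 200 camera calls.

## Working session

There is one attempt and no reset: what is moved stays moved. The work goes in short steps, Python scripts to look and compute and a tool call to move; the robot and the scene stay as the last step left them, time stands still between calls to the robot, and variables do not carry over. Pictures are saved under pics/ and viewed, about 8 in all and at most 12, crops included, and the job is handed in when it is done.

Besides the shell and the picture viewer there is one more tool, called as name(argument=value, ...) on one line, values as JSON. play_rows: Moves the arm, as the interface text tells. Its arguments: {"type":"object","properties":{"deltas":{"type":"array","items":{"type":"array"}},"grip_force":{"type":"number"}},"required":["deltas"]}

```bash
mkdir -p pics
cat > h.py <<'E'
import numpy as np, cv2
from scipy.spatial.transform import Rotation as R
from workcell import ctrl
def cam(name):
    s=ctrl.read_state(); p=ctrl.camera_params(name); K=np.array(p["K"])
    if name=="wrist":
        T=np.eye(4);T[:3,:3]=R.from_rotvec(s["tool_rot"]).as_matrix();T[:3,3]=s["tool_pos"]
        T=T@np.array(p["tool_from_camera"])
    else: T=np.array(p["world_from_camera"])
    return K,T
def ray(K,T,u,v,z):
    d=T[:3,:3]@np.linalg.solve(K,[u,v,1.]); o=T[:3,3]
    return o+d*(z-o[2])/d[2]
def proj(K,T,P):
    c=(np.array(P)-T[:3,3])@T[:3,:3]; q=c@K.T; return q[...,:2]/q[...,2:]
E
python3 - <<'E'
from h import *
for n in("top","scene"):
    K,T=cam(n); cv2.imwrite(f"pics/{n}0.png",ctrl.capture(n)); print(n,K.round(1).tolist(),T.round(3).tolist())
s=ctrl.read_state();print(R.from_rotvec(s["tool_rot"]).as_matrix().round(3)); print(np.array(ctrl.camera_params("wrist")["tool_from_camera"]).round(3))
E
```

```text
top [[440.0, 0.0, 318.5], [0.0, 440.0, 237.1], [0.0, 0.0, 1.0]] [[-0.005, -0.995, 0.104, 0.512], [-1.0, 0.003, -0.017, -0.001], [0.017, -0.104, -0.994, 1.318], [0.0, 0.0, 0.0, 1.0]]
scene [[449.5, 0.0, 327.1], [0.0, 449.5, 239.5], [0.0, 0.0, 1.0]] [[-0.326, 0.525, -0.786, 1.49], [0.945, 0.164, -0.283, 0.31], [-0.02, -0.835, -0.55, 0.73], [0.0, 0.0, 0.0, 1.0]]
[[-0.     0.429 -0.904]
 [ 0.001 -0.904 -0.429]
 [-1.    -0.001 -0.   ]]
[[-0.001 -0.268  0.963 -0.143]
 [ 1.    -0.001  0.001  0.   ]
 [ 0.001  0.963  0.268 -0.068]
 [ 0.     0.     0.     1.   ]]
```

View pics/top0.png

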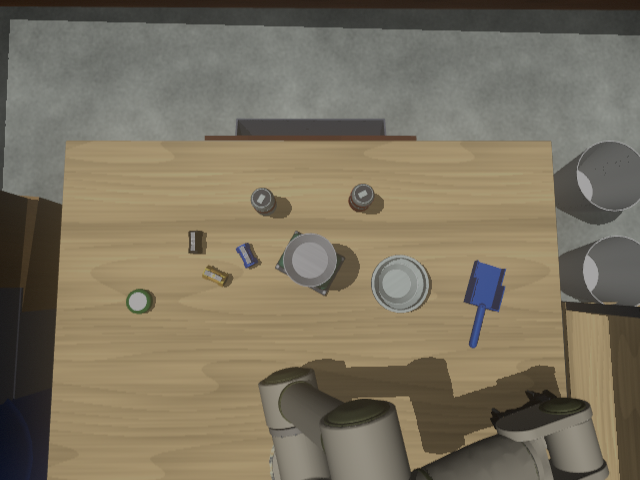

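View pics/scene0.png

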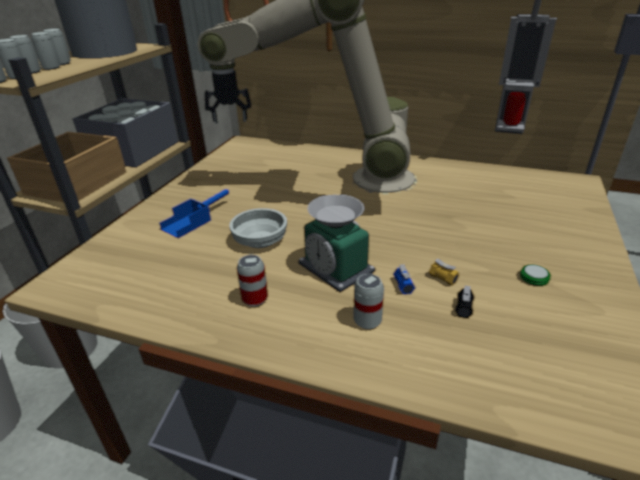

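The top view shows the pan at about (400,284), the cradle on the scale at (310,260), the brass valve at (216,275), and the blue and black look-alikes at (247,255) and (196,242). The cans are at (263,200) and (362,197), and the scoop at (485,295). The scene view agrees.

Run:
```python
from h import *
im=cv2.imread("pics/top0.png");K,T=cam("top")
hsv=cv2.cvtColor(im,cv2.COLOR_BGR2HSV)
def big(m,c,r):
    k=np.zeros(m.shape,np.uint8);cv2.circle(k,c,r,255,-1);m=cv2.morphologyEx(m&k,cv2.MORPH_OPEN,np.ones((3,3)))
    return max(cv2.findContours(m,0,2)[0],key=cv2.contourArea)
grey=((hsv[...,1]<45)&(hsv[...,2]>70)).astype(np.uint8)*255
for n,c,r,z in(("pan",(400,284),36,.062),("cradle",(310,260),34,.186)):
    e=cv2.fitEllipse(cv2.convexHull(big(grey,c,r)));print(n,e,ray(K,T,*e[0],z).round(4), "diam",(np.array(e[1])/440*(1.318-z)).round(3))
yel=((hsv[...,0]>15)&(hsv[...,0]<35)&(hsv[...,1]>130)).astype(np.uint8)*255
c=big(yel,(216,275),22);e=cv2.minAreaRect(c);b=cv2.boxPoints(e)
print("valve",e,ray(K,T,*e[0],.025).round(4),[ray(K,T,*p,.025)[:2].round(3).tolist() for p in b])
# base plate corners: green/dark
for n,p,z in(("can",(263,200),.12),("can",(362,197),.12),("blue",(247,255),.03),("black",(196,242),.03)):print(n,ray(K,T,*p,z).round(3))
crop=cv2.resize(im[180:340,160:450],None,fx=2.75,fy=2.75,interpolation=cv2.INTER_CUBIC);cv2.imwrite("pics/crop0.png",crop)
```

```text
pan ((399.6331787109375, 283.45611572265625), (57.134674072265625, 58.4510383605957), 139.50465393066406) [ 0.5094 -0.2534  0.062 ] diam [0.163 0.167]
cradle ((308.4135437011719, 261.7833251953125), (57.37752151489258, 60.06452560424805), 125.6680679321289) [0.5663 0.0056 0.186 ] diam [0.148 0.155]
valve ((212.0, 270.0), (2.0, 2.0), 90.0) [0.5513 0.2881 0.025 ] [[0.554, 0.291], [0.554, 0.285], [0.548, 0.285], [0.548, 0.291]]
can [0.74  0.131 0.12 ]
can [ 0.748 -0.143  0.12 ]
blue [0.594 0.186 0.03 ]
black [0.633 0.335 0.03 ]
```

View pics/crop0.png

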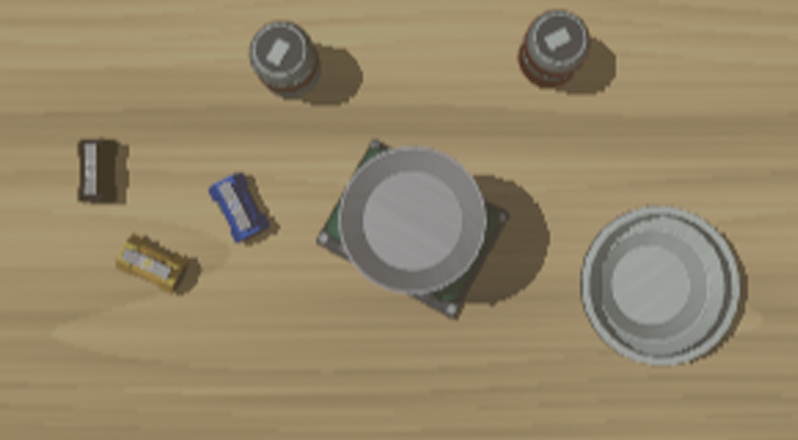

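The crop gives the cradle lip centre at about (310,260) full-frame and the valve at (215,276), with its axis running down-right. I'm moving above the outer pan rim along the current jaw direction, so no turn is needed.

play_rows(deltas=[[[0.007, 0, -0.035], 0, -1], [[0.007, 0, -0.035], 0, -1], [[0.007, 0, -0.035], 0, -1], [[0.007, 0, -0.035], 0, -1], [[0.007, 0, -0.035], 0, -1], [[0.007, 0, -0.035], 0, -1], [[0.007, 0, -0.035], 0, -1], [[0.007, 0, -0.035], 0, -1], [[0.007, 0, -0.035], 0, -1], [[0.007, 0, -0.035], 0, -1]], grip_force=80)

```text
t: 1.35
tool_pos: [0.5421, -0.3237, 0.1606]
tool_rot: [1.976, 0.445, -1.977]
ft_force: [0.3, -0.5, -0.3]
gripper_width: 0.0853
```

Run:
```python
from h import *
K,T=cam("top")
for n,u,v,z in(("lip",310.2,260,.186),("floor",160+412/2.75,180+221/2.75,.165),("base",310.5,262.9,.005),("valve",160+152/2.75,180+264/2.75,.04),("panfloor",160+651/2.75,180+286/2.75,.004)):print(n,ray(K,T,u,v,z).round(4))
ctrl.capture("wrist")
K,T=cam("wrist");im=ctrl.capture("wrist");cv2.imwrite("pics/w1.png",im)
s=ctrl.read_state();print(s["t"],s["tool_pos"],s["qpos"],s["ft_force"])
a=np.linspace(0,2*np.pi,9)[:-1]
print(proj(K,T,np.c_[.5094+.0825*np.cos(a),-.2534+.0825*np.sin(a),0*a+.06]).round().tolist())
```

```text
lip [0.5709 0.001  0.186 ]
floor [0.571 0.002 0.165]
base [5.716e-01 4.000e-04 5.000e-03]
valve [0.5335 0.275  0.04  ]
panfloor [ 0.5077 -0.2563  0.004 ]
1.45 [ 0.54295779 -0.32228657  0.15970086] [-7.21176679e-01  6.05471408e-01  1.24490921e+00  6.16837043e-04
  1.29328689e+00  4.03637328e-01] [-0.60154648 -0.31510492  1.02060542]
[[255.0, 133.0], [154.0, 127.0], [89.0, 196.0], [100.0, 286.0], [168.0, 346.0], [254.0, 350.0], [319.0, 297.0], [323.0, 208.0]]
```

View pics/w1.png

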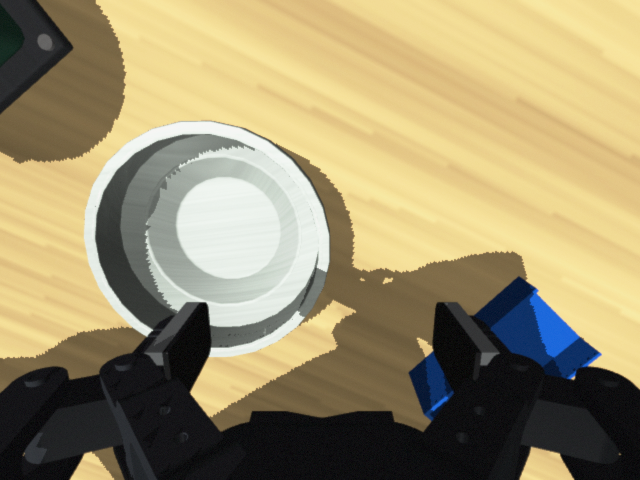

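The scoop is under the outer finger on this side, so I'll use the diametrically opposite rim point instead (y -0.155). The pan centre from the top view projects right onto this image, within about 1 px.

play_rows(deltas=[[[0, -0.031, 0], 0, -1], [[0, -0.031, 0], 0, -1], [[0, -0.031, 0], 0, -1], [[0, -0.031, 0], 0, -0.5], [[0, -0.031, 0], 0, -0.5], [[0.02, 0, 0.001], 0, -0.5], [[0.02, 0, 0], 0, -0.5], [[0.02, 0, 0], 0, -0.5], [[0, 0, 0], 0, -0.5]])

```text
t: 2.58
tool_pos: [0.4729, -0.1846, 0.1003]
tool_rot: [1.975, 0.447, -1.979]
ft_force: [0.6, -0.5, 0.9]
gripper_width: 0.0639
```

Run:
```python
from h import *
K,T=cam("wrist");im=ctrl.capture("wrist");cv2.imwrite("pics/w2.png",im)
s=ctrl.read_state();print(s["t"],s["tool_pos"],s["gripper_width"]);M=R.from_rotvec(s["tool_rot"]).as_matrix();print(M.round(3))
print(M.T@(np.array([.5094,-.2534,.062])-s["tool_pos"]))
```

```text
2.625 [ 0.4734916  -0.18496542  0.10133835] 0.06451922499598928
[[-0.001  0.428 -0.904]
 [ 0.    -0.904 -0.428]
 [-1.    -0.001  0.001]]
[ 0.03928031  0.07724759 -0.00317457]
```

View pics/w2.png

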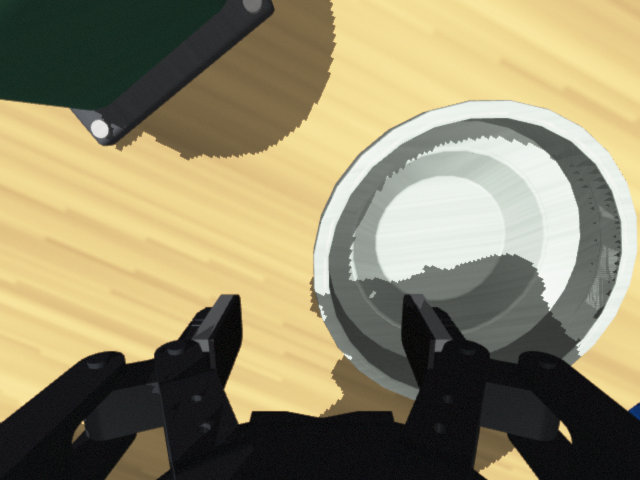

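The rim's left edge (col ~318) sits between the fingers (220 to 425) as planned, so I'm descending and pinching.

play_rows(deltas=[[[0.02, -0.001, -0.003], 0, -0.5], [[0.02, 0, 0], 0, -0.5], [[0.015, 0, 0], 0, -0.5], [[0.008, 0, 0], 0, -0.5], [[0, 0, 0], 0, -0.2], [[0, 0, 0], 0, 0.2], [[0, 0, 0], 0, 0.5], [[0, 0, 0], 0, 1], [[0, 0, 0], 0, 1], [[0, 0, 0], 0, 1]], grip_force=80)

```text
t: 3.88
tool_pos: [0.4763, -0.1828, 0.0388]
tool_rot: [1.976, 0.444, -1.975]
ft_force: [-2.9, -0.0, 5.5]
gripper_width: 0.0066
```

play_rows(deltas=[[[0, 0, 0], 0, 1], [[0, 0, 0], 0, 1], [[-0.005, 0, 0], 0, 1], [[-0.015, 0, 0], 0, 1], [[-0.03, 0, 0], 0, 1], [[-0.03, 0, 0], 0, 1], [[-0.03, 0, 0], 0, 1], [[-0.03, 0, 0], 0, 1], [[-0.02, 0, 0], 0, 1]])

```text
t: 5.0
tool_pos: [0.4762, -0.1825, 0.2005]
tool_rot: [1.977, 0.444, -1.974]
ft_force: [-0.2, 0.1, -2.5]
gripper_width: 0.0064
```

play_rows(deltas=[[[-0.03, 0, 0], 0, 1], [[-0.03, 0, 0], 0, 1], [[0, 0, 0], 0, 1], [[0, 0, 0], 0, 1]])

```text
t: 5.5
tool_pos: [0.4757, -0.1823, 0.2573]
tool_rot: [1.975, 0.446, -1.978]
ft_force: [0.4, -0.3, -2.1]
gripper_width: 0.0065
```

Run:
```python
from h import *
K,T=cam("wrist");im=ctrl.capture("wrist");cv2.imwrite("pics/w3.png",im);cv2.imwrite("pics/s3.png",ctrl.capture("scene"));cv2.imwrite("pics/t3.png",ctrl.capture("top"))
s=ctrl.read_state();print(s["t"],s["tool_pos"],s["gripper_width"],s["ft_force"],s["ft_torque"]);M=R.from_rotvec(s["tool_rot"]).as_matrix()
# nominal pan centre in tool frame: y +.0785, rim top 24 mm above TCP
c=s["tool_pos"]+M@np.array([-.024,.0785,0]);print("pan rim centre",c)
a=np.linspace(0,2*np.pi,100)
q=proj(K,T,c+np.c_[.0825*np.cos(a),.0825*np.sin(a),0*a]).astype(int)
cv2.polylines(im,[q],True,(0,0,255),1)
a4=cv2.resize(cv2.imread("pics/s3.png")[100:300,180:460],(640,457))
cv2.imwrite("pics/c3.png",cv2.resize(np.vstack([im,a4]),None,fx=.62,fy=.62))
```

```text
5.65 [ 0.47576812 -0.182369    0.25720237] 0.006072002242381303 [-0.34807949 -0.21277191 -2.93310385] [0.11463316 0.07948475 0.03447153]
pan rim centre [ 0.50944503 -0.25332877  0.28105246]
```

View pics/c3.png

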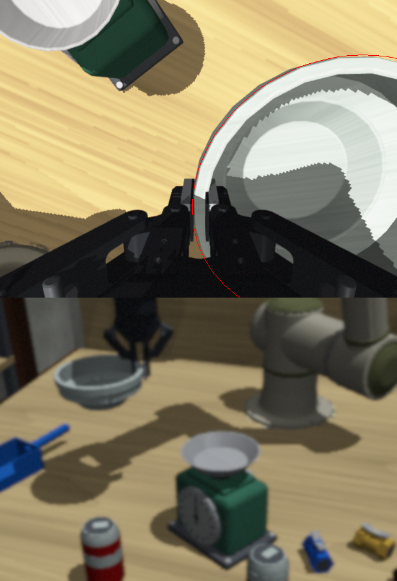

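The pan is held firmly at 6 mm opening with wrist Fz about -2.5 N. It is nearly level, with the far rim perhaps 2 mm low against the drawn outline. I'm carrying it over the cradle.

play_rows(deltas=[[[-0.002, -0.0104, -0.0085], 0, 1], [[-0.002, -0.0204, -0.0165], 0, 1], [[-0.002, -0.0254, -0.0205], 0, 1], [[-0.002, -0.0254, -0.0205], 0, 1], [[-0.002, -0.0254, -0.0205], 0, 1], [[0, -0.0254, -0.0205], 0, 1], [[0, -0.0254, -0.0205], 0, 1], [[0, -0.0204, -0.0165], 0, 1], [[0, -0.0154, -0.0125], 0, 1], [[0, -0.0104, -0.0085], 0, 1]])

```text
t: 6.9
tool_pos: [0.5377, 0.074, 0.2682]
tool_rot: [1.975, 0.446, -1.976]
ft_force: [0.8, 0.5, -2.2]
gripper_width: 0.0069
```

play_rows(deltas=[[[0, 0, 0], 0, 1], [[0, 0, 0], 0, 1]])

```text
t: 7.15
tool_pos: [0.5377, 0.072, 0.2682]
tool_rot: [1.976, 0.444, -1.977]
ft_force: [0.1, -0.5, -1.5]
gripper_width: 0.0066
```

Run:
```python
from h import *
K,T=cam("top");im=ctrl.capture("top");cv2.imwrite("pics/t4.png",im);sc=ctrl.capture("scene");Ks,Ts=cam("scene")
s=ctrl.read_state();print(s["t"],s["tool_pos"],s["gripper_width"],s["ft_force"]);M=R.from_rotvec(s["tool_rot"]).as_matrix();print(M.round(3))
c=s["tool_pos"]+M@np.array([-.024,.0785,0]);print("pan rim centre",c)
a=np.linspace(0,2*np.pi,100)
C=np.c_[np.cos(a),np.sin(a),0*a]
cv2.polylines(im,[proj(K,T,c+.0825*C).astype(int)],True,(0,0,255),1)
cv2.polylines(sc,[proj(Ks,Ts,c+.0825*C).astype(int)],True,(0,0,255),1)
cv2.polylines(sc,[proj(Ks,Ts,np.array([.571,.001,.186])+.070*C).astype(int)],True,(255,0,255),1)
A=cv2.resize(im[190:310,240:380],None,fx=3,fy=3,interpolation=2);B=cv2.resize(sc[130:290,250:420],None,fx=2.25,fy=2.25,interpolation=2)
cv2.imwrite("pics/c4.png",np.hstack([A,B]))
```

```text
7.25 [0.53777395 0.07183967 0.26832102] 0.006489930949336756 [-1.15357864  1.43416234 -1.0766277 ]
[[ 0.     0.428 -0.904]
 [-0.    -0.904 -0.428]
 [-1.     0.     0.   ]]
pan rim centre [0.57135067 0.00088586 0.29232957]
```

View pics/c4.png

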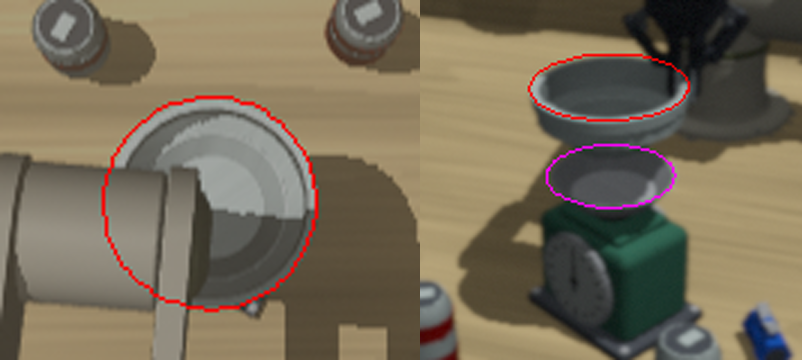

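Both outlines match, and the pan is centred over the cradle. I'm lowering it gently and watching the force.

play_rows(deltas=[[[0.01, 0, 0], 0, 1], [[0.015, 0, 0], 0, 1], [[0.01, 0, 0], 0, 1], [[0.008, 0, 0], 0, 1], [[0.005, 0, 0], 0, 1], [[0.003, 0, 0], 0, 1], [[0.002, 0, 0], 0, 1], [[0.002, 0, 0], 0, 1], [[0, 0, 0], 0, 1]])

```text
t: 8.38
tool_pos: [0.5378, 0.0724, 0.2133]
tool_rot: [1.976, 0.445, -1.976]
ft_force: [0.6, 0.7, -1.1]
gripper_width: 0.0066
```

play_rows(deltas=[[[0.002, 0, 0], 0, 1], [[0.002, 0, 0], 0, 1], [[0.002, 0, 0], 0, 1], [[0.002, 0, 0], 0, 1], [[0.001, 0, 0], 0, 1], [[0, 0, 0], 0, 1], [[0, 0, 0], 0, 1]])

```text
t: 9.25
tool_pos: [0.5379, 0.0724, 0.2044]
tool_rot: [1.976, 0.445, -1.976]
ft_force: [0.2, 0.3, -0.9]
gripper_width: 0.0068
```

play_rows(deltas=[[[0.001, 0, 0], 0, 1], [[0.001, 0, 0], 0, 1], [[0, 0, 0], 0, 1], [[0, 0, 0], 0, 1]])

```text
t: 9.75
tool_pos: [0.5379, 0.0724, 0.2024]
tool_rot: [1.976, 0.445, -1.976]
ft_force: [0.4, 0.7, 1.1]
gripper_width: 0.0064
```

Run:
```python
from h import *
s=ctrl.read_state();print(s["t"],s["tool_pos"],s["ft_force"],s["ft_torque"])
sc=ctrl.capture("scene");Ks,Ts=cam("scene");K,T=cam("wrist");w=ctrl.capture("wrist")
a=np.linspace(0,2*np.pi,100)
C=np.c_[np.cos(a),np.sin(a),0*a]
c=np.array([.571,.001,.165+.062-.0015])
cv2.polylines(sc,[proj(Ks,Ts,c+.0825*C).astype(int)],True,(0,0,255),1)
cv2.polylines(w,[proj(K,T,c+.0825*C).astype(int)],True,(0,0,255),1)
B=cv2.resize(sc[160:290,270:400],(480,480),interpolation=2)
cv2.imwrite("pics/c5.png",np.hstack([B,w])[:, :800])
```

```text
9.75 [0.53790202 0.07241294 0.20242976] [0.42094668 0.73733629 1.06806748] [ 0.01305744 -0.04865542  0.0226257 ]
```

View pics/c5.png

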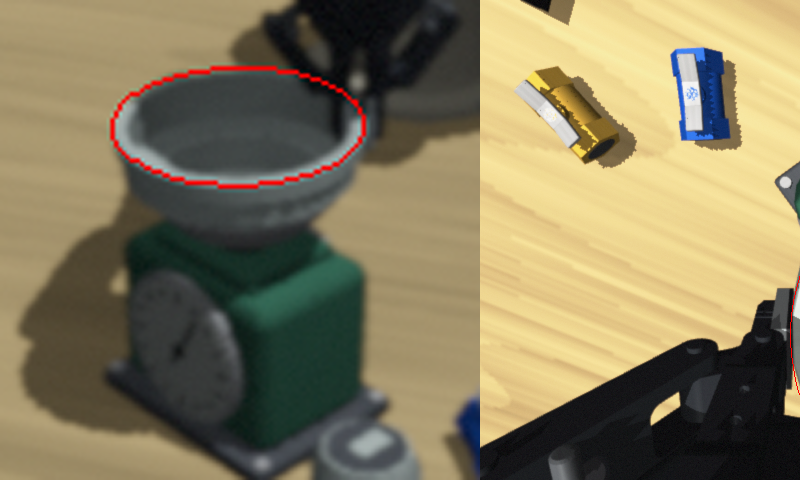

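The pan is in the cradle on the predicted outline, the needle has moved, and its weight is off the gripper. I'm releasing and rising.

play_rows(deltas=[[[0, 0, 0], 0, 0.8], [[0, 0, 0], 0, 0.6], [[0, 0, 0], 0, 0.3], [[0, 0, 0], 0, 0], [[0, 0, 0], 0, -0.3], [[0, 0, 0], 0, -0.3], [[-0.01, 0, 0], 0, -0.3], [[-0.03, 0, 0], 0, -0.3], [[-0.03, 0, 0], 0, -0.5], [[-0.03, 0, 0], 0, -0.8]])

```text
t: 11.1
tool_pos: [0.5378, 0.0725, 0.3041]
tool_rot: [1.977, 0.445, -1.975]
ft_force: [-0.2, 0.0, 0.0]
gripper_width: 0.077
```

Run:
```python
from h import *
K,T=cam("wrist");w=ctrl.capture("wrist");cv2.imwrite("pics/w6.png",w);cv2.imwrite("pics/t6.png",ctrl.capture("top"));cv2.imwrite("pics/s6.png",ctrl.capture("scene"))
hsv=cv2.cvtColor(w,cv2.COLOR_BGR2HSV)
m=((hsv[...,0]>15)&(hsv[...,0]<32)&(hsv[...,1]>170)).astype(np.uint8)*255
m=cv2.morphologyEx(m,cv2.MORPH_CLOSE,np.ones((15,15)))
for c in sorted(cv2.findContours(m,0,2)[0],key=cv2.contourArea)[-2:]:
    e=cv2.minAreaRect(c);print(e,ray(K,T,*e[0],.025),[ray(K,T,*p,.025)[:2].round(3).tolist() for p in cv2.boxPoints(e)])
s=ctrl.read_state();print(s["t"],s["tool_pos"],s["qpos"],s["ft_force"])
```

```text
((208.37197875976562, 367.7960510253906), (21.555696487426758, 17.2624454498291), 79.69515228271484) [0.28097386 0.11135037 0.025     ] [[0.288, 0.128], [0.301, 0.11], [0.274, 0.094], [0.26, 0.113]]
((144.85000610351562, 119.94999694824219), (73.93578338623047, 35.22245788574219), 48.179832458496094) [0.53672352 0.28072862 0.025     ] [[0.535, 0.322], [0.569, 0.304], [0.539, 0.239], [0.503, 0.256]]
11.25 [0.53820541 0.07242659 0.30404956] [-8.20563490e-02  3.11873147e-01  1.31110445e+00 -1.36414415e-05
  1.51524506e+00  1.04587484e+00] [ 0.73193932 -0.97857134 -0.94526572]
```

The valve centre is about (0.536, 0.280) with its axis at about 65°. That needs a turn of -40° about the tool axis.

play_rows(deltas=[[[0, -0.0377, -0.0174], 0, -1], [[0, -0.0377, -0.0174], 0, -1], [[0, -0.0377, -0.0174], 0, -1], [[0, -0.0377, -0.0174], 0, -1], [[0, -0.0377, -0.0174], 0, -1], [[0.035, 0, 0], -10, -1], [[0.035, 0, 0], -10, -1], [[0.035, 0, 0], -10, -1], [[0.035, 0, 0], -10, -1], [[0, 0, 0], 0, -1]])

```text
t: 12.5
tool_pos: [0.5342, 0.2795, 0.1595]
tool_rot: [1.514, 0.975, -1.525]
ft_force: [0.2, 0.3, 0.1]
gripper_width: 0.0855
```

Run:
```python
from h import *
K,T=cam("wrist");w=ctrl.capture("wrist")
s=ctrl.read_state();print(s["t"],s["tool_pos"],s["qpos"]);M=R.from_rotvec(s["tool_rot"]).as_matrix();print(M.round(3))
ctr=np.array([.536,.280,0]);ang=np.radians(65)
hsv=cv2.cvtColor(w,cv2.COLOR_BGR2HSV)
m=((hsv[...,1]<50)&(hsv[...,2]>120)).astype(np.uint8)*255
for c in sorted(cv2.findContours(m,0,2)[0],key=cv2.contourArea)[-4:]:
    e=cv2.minAreaRect(c);b=[ray(K,T,*p,.051)[:2] for p in cv2.boxPoints(e)];print("handle?",e,ray(K,T,*e[0],.051).round(4),np.round(b,3).tolist())
d=np.array([np.cos(ang),np.sin(ang)]);n=np.array([-d[1],d[0]])
box=lambda L,W,z:np.array([[*(ctr[:2]+a*L/2*d+b*W/2*n),z] for a,b in((1,1),(1,-1),(-1,-1),(-1,1))])
for L,W,z in((.066,.042,.02),(.054,.013,.051)):cv2.polylines(w,[proj(K,T,box(L,W,z)).astype(int)],True,(0,0,255),1)
cv2.imwrite("pics/w7.png",w)
```

```text
12.55 [0.53529627 0.27990956 0.16185959] [2.88055601e-01 5.44069163e-01 1.34018298e+00 2.15557287e-05
 1.25941590e+00 7.21519009e-01]
[[-0.002  0.908 -0.42 ]
 [-0.001 -0.42  -0.908]
 [-1.    -0.002  0.001]]
handle? ((463.20733642578125, 293.1341552734375), (15.773550987243652, 41.38604736328125), 51.34019470214844) [0.6106 0.2002 0.051 ] [[0.595, 0.202], [0.623, 0.211], [0.626, 0.199], [0.598, 0.189]]
handle? ((79.0, 7.5), (15.0, 58.0), 90.0) [0.4631 0.4695 0.051 ] [[0.45, 0.48], [0.481, 0.466], [0.477, 0.459], [0.445, 0.473]]
handle? ((321.0, 236.0), (74.0, 18.0), 90.0) [0.5349 0.2821 0.051 ] [[0.54, 0.308], [0.551, 0.303], [0.529, 0.255], [0.518, 0.26]]
handle? ((425.6000671386719, 87.19998931884766), (20.571823120117188, 89.44271850585938), 63.43495178222656) [0.6344 0.3419 0.051 ] [[0.607, 0.348], [0.66, 0.348], [0.662, 0.336], [0.608, 0.335]]
```

View pics/w7.png

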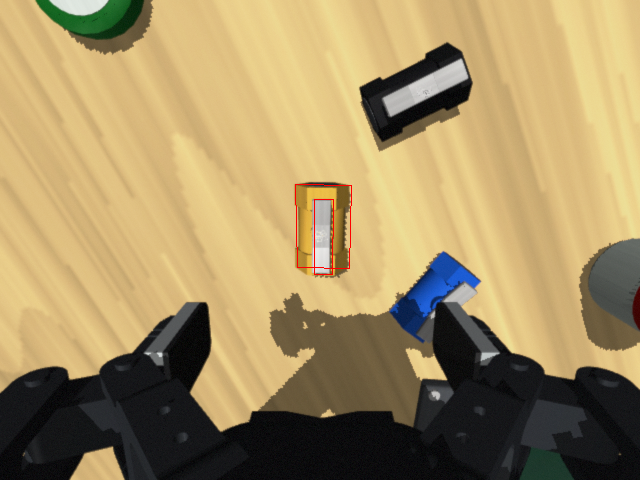

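The drawn model sits on the brass valve at (323,230), and the angle is right. I'm descending to grip the barrel.

play_rows(deltas=[[[0.03, 0, -0.001], 0, -1], [[0.03, 0, 0], 0, -1], [[0.03, 0, 0], 0, -1], [[0.03, 0, 0], 0, -0.7], [[0.02, 0, 0], 0, -0.4], [[0.012, 0, 0], 0, -0.4], [[0.004, 0, 0], 0, -0.4], [[0, 0, 0], 0, -0.4]], grip_force=50)

```text
t: 13.55
tool_pos: [0.5366, 0.2811, 0.0071]
tool_rot: [1.52, 0.973, -1.518]
ft_force: [-0.1, -0.4, 0.5]
gripper_width: 0.0596
```

play_rows(deltas=[[[0, 0, 0], 0, -0.1], [[0, 0, 0], 0, 0.1], [[0, 0, 0], 0, 0.3], [[0, 0, 0], 0, 0.6], [[0, 0, 0], 0, 1], [[0, 0, 0], 0, 1], [[0, 0, 0], 0, 1]])

```text
t: 14.42
tool_pos: [0.5363, 0.2811, 0.007]
tool_rot: [1.519, 0.974, -1.518]
ft_force: [-1.5, 1.4, 6.7]
gripper_width: 0.0343
```

Run:
```python
from h import *
s=ctrl.read_state();print(s["t"],s["tool_pos"],s["gripper_width"],s["ft_force"])
im=cv2.imread("pics/t6.png");K,T=cam("top")
hsv=cv2.cvtColor(im,cv2.COLOR_BGR2HSV)
a=np.linspace(0,2*np.pi,100);C=np.c_[np.cos(a),np.sin(a),0*a];c=np.array([.571,.001,.165+.062-.0015])
cv2.polylines(im,[proj(K,T,c+.0825*C).astype(int)],True,(0,0,255),1)
A=cv2.resize(im[200:320,250:370],(400,400),interpolation=2)
sc=cv2.imread("pics/s6.png");K,T=cam("scene")
cv2.polylines(sc,[proj(K,T,c+.0825*C).astype(int)],True,(0,0,255),1)
cv2.imwrite("pics/c6.png",np.hstack([A,cv2.resize(sc[160:290,270:400],(400,400),interpolation=2)]))
```

```text
14.425 [0.53628412 0.28109348 0.00699465] 0.034325553301317833 [-1.5136043   1.40566808  6.74232336]
```

View pics/c6.png

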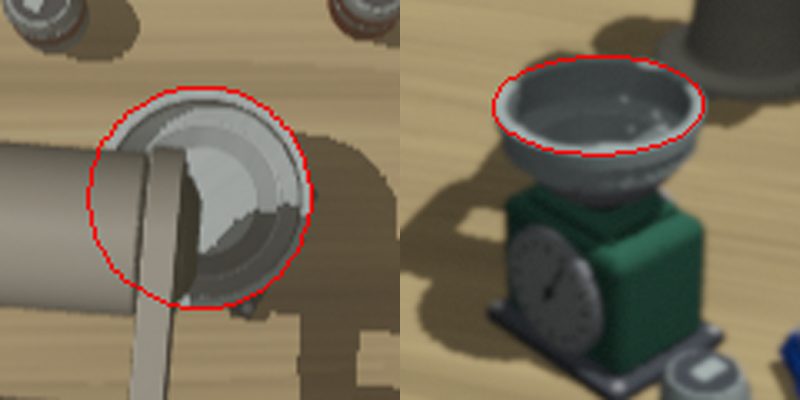

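The top and scene views show the pan home and level on the predicted rim outline, at the sunk height. The valve is gripped at 34 mm opening, so I'm lifting.

play_rows(deltas=[[[0, 0, 0], 0, 1], [[-0.01, 0, 0], 0, 1], [[-0.03, 0, 0], 0, 1], [[-0.04, 0, 0], 0, 1], [[-0.04, 0, 0], 0, 1], [[-0.04, 0, 0], 0, 1], [[-0.04, 0, 0], 0, 1], [[-0.04, 0, 0], 0, 1], [[-0.04, 0, 0], 0, 1], [[-0.013, 0, 0], 0, 1]])

```text
t: 15.68
tool_pos: [0.5364, 0.281, 0.3016]
tool_rot: [1.521, 0.973, -1.515]
ft_force: [-0.6, -0.1, -3.3]
gripper_width: 0.0344
```

play_rows(deltas=[[[0, 0.0091, 0.0147], 0, 1], [[0, 0.016, 0.0255], 0, 1], [[0, 0.019, 0.0305], 0, 1], [[0, 0.019, 0.0305], 0, 1], [[0, 0.019, 0.0305], 0, 1], [[0, 0.019, 0.0305], 0, 1], [[0, 0.019, 0.0305], 0, 1], [[0, 0.015, 0.0245], 0, 1], [[0, 0.009, 0.0145], 0, 1], [[0, 0.005, 0.008], 0, 1]])

```text
t: 16.92
tool_pos: [0.5714, 0.0, 0.2983]
tool_rot: [1.518, 0.975, -1.52]
ft_force: [0.2, -0.0, -2.8]
gripper_width: 0.0342
```

play_rows(deltas=[[[0, 0, 0], 0, 1], [[0, 0, 0], 0, 1]])

```text
t: 17.18
tool_pos: [0.5716, 0.0016, 0.2992]
tool_rot: [1.518, 0.975, -1.518]
ft_force: [0.0, -0.6, -2.9]
gripper_width: 0.0347
```

Run:
```python
from h import *
K,T=cam("wrist");w=ctrl.capture("wrist");s=ctrl.read_state();print(s["t"],s["tool_pos"],s["gripper_width"],s["ft_force"])
M=R.from_rotvec(s["tool_rot"]).as_matrix();print(M.T@(np.array([.571,.001,.1715])-s["tool_pos"]))
a=np.linspace(0,2*np.pi,100);C=np.c_[np.cos(a),np.sin(a),0*a]
for r,z in((.0825,.2255),(.042,.1675)):cv2.polylines(w,[proj(K,T,np.array([.571,.001,z])+r*C).astype(int)],True,(0,0,255),1)
cv2.imwrite("pics/w8.png",w)
```

```text
17.225 [0.5716325  0.00168373 0.29928574] 0.03433411244443803 [ 0.07127276 -0.63956313 -4.21473743]
[ 0.12778565 -0.00027627  0.00090285]
```

View pics/w8.png

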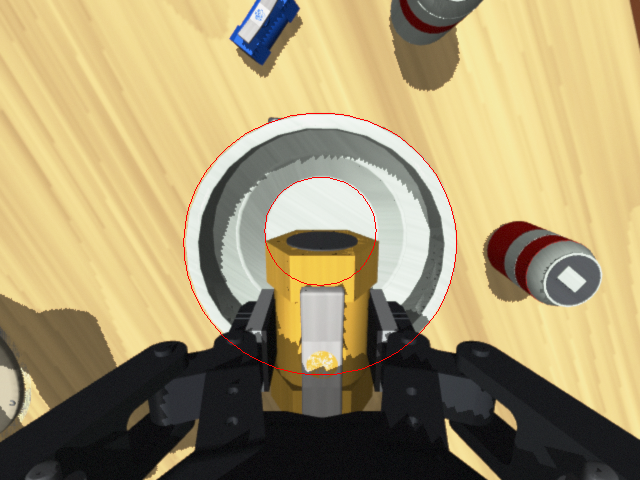

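The valve hangs centred over the pan (outline matches, floor circle around it). I'm lowering.

play_rows(deltas=[[[0.015, 0, 0], 0, 1], [[0.025, 0, 0], 0, 1], [[0.025, 0, 0], 0, 1], [[0.02, 0, 0], 0, 1], [[0.012, 0, 0], 0, 1], [[0.008, 0, 0], 0, 1], [[0.005, 0, 0], 0, 1], [[0.003, 0, 0], 0, 1], [[0.002, 0, 0], 0, 1], [[0, 0, 0], 0, 1]])

```text
t: 18.48
tool_pos: [0.5718, 0.0009, 0.1844]
tool_rot: [1.519, 0.974, -1.518]
ft_force: [-0.9, 0.1, -3.9]
gripper_width: 0.0341
```

play_rows(deltas=[[[0.002, 0, 0], 0, 1], [[0.002, 0, 0], 0, 1], [[0.002, 0, 0], 0, 1], [[0.002, 0, 0], 0, 1], [[0.001, 0, 0], 0, 1], [[0, 0, 0], 0, 1], [[0, 0, 0], 0, 1]])

```text
t: 19.35
tool_pos: [0.5718, 0.0009, 0.1754]
tool_rot: [1.518, 0.974, -1.518]
ft_force: [0.5, 0.0, -3.2]
gripper_width: 0.0343
```

play_rows(deltas=[[[0.001, 0, 0], 0, 1], [[0.001, 0, 0], 0, 1], [[0.001, 0, 0], 0, 1], [[0, 0, 0], 0, 1], [[0, 0, 0], 0, 1], [[0, 0, 0], 0, 1]])

```text
t: 20.1
tool_pos: [0.5718, 0.0009, 0.1724]
tool_rot: [1.519, 0.974, -1.518]
ft_force: [-0.6, -0.5, -1.3]
gripper_width: 0.0344
```

play_rows(deltas=[[[0.0005, 0, 0], 0, 1], [[0.0005, 0, 0], 0, 1], [[0, 0, 0], 0, 1], [[0, 0, 0], 0, 1]])

```text
t: 20.6
tool_pos: [0.5718, 0.0009, 0.1714]
tool_rot: [1.519, 0.974, -1.518]
ft_force: [-0.1, -0.0, 1.1]
gripper_width: 0.0343
```

play_rows(deltas=[[[0, 0, 0], 0, 0.2], [[0, 0, 0], 0, 0.1], [[0, 0, 0], 0, 0.0], [[0, 0, 0], 0, -0.1], [[0, 0, 0], 0, -0.1], [[-0.005, 0, 0], 0, -0.1], [[-0.01, 0, 0], 0, -0.1], [[-0.02, 0, 0], 0, -0.2], [[-0.03, 0, 0], 0, -0.2], [[-0.03, 0, 0], 0, -0.2]])

```text
t: 21.85
tool_pos: [0.5717, 0.0009, 0.2681]
tool_rot: [1.519, 0.974, -1.518]
ft_force: [0.7, -0.5, 0.1]
gripper_width: 0.0513
```

play_rows(deltas=[[[-0.03, 0, 0], 0, -0.2], [[-0.03, 0, 0.02], 0, -0.2], [[0, 0, 0.04], 0, -0.2], [[0, 0, 0.04], 0, -0.2], [[0, 0, 0.04], 0, -0.2], [[0, 0, 0.02], 0, -0.2], [[0, 0, 0], 0, -0.2]])

```text
t: 22.72
tool_pos: [0.5047, -0.1454, 0.327]
tool_rot: [1.52, 0.972, -1.519]
ft_force: [-0.4, 0.3, 0.7]
gripper_width: 0.0511
```

Run:
```python
from h import *
s=ctrl.read_state();print(s["t"],s["tool_pos"],s["gripper_width"],s["ft_force"])
a=np.linspace(0,2*np.pi,100);C=np.c_[np.cos(a),np.sin(a),0*a];c=np.array([.571,.001,.165+.062-.004])
o=[]
for n,y0,x0 in(("top",200,250),("scene",160,270)):
    K,T=cam(n);im=ctrl.capture(n);cv2.imwrite(f"pics/{n}9.png",im)
    cv2.polylines(im,[proj(K,T,c+.0825*C).astype(int)],True,(0,0,255),1);o.append(cv2.resize(im[y0:y0+130,x0:x0+130],(400,400),interpolation=2))
cv2.imwrite("pics/c9.png",np.hstack(o))
```

```text
22.725 [ 0.50471421 -0.14539318  0.32702226] 0.0510801658695852 [-0.40005727  0.34343641  0.69979928]
```

View pics/c9.png

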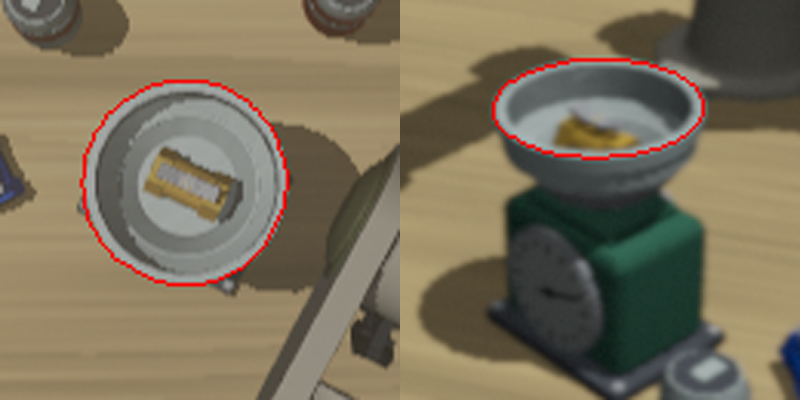

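The valve lies in the middle of the level pan with its handle up, the needle has turned further, and the robot is clear. I'm handing in.

```bash
python3 -c "
from workcell import ctrl
print(ctrl.close_job())"
```

```text
the job is handed in; nothing more can be done
None
```

I set the pan in the cradle and released it, then laid the brass valve in the pan and released that too. I handed the job in at about 23 s of the 70 s allowed.

- **Final pictures:** in both the top and scene views the pan's rim lies on the outline predicted for fully home and level, with the cradle sunk 4 mm. The valve lies handle up in the middle of the pan, the needle has turned further, and the gripper is clear.
- **Forces:** every reading I took at the wrist was under about 8 N, and both objects were lowered in 0.5 to 2 mm steps at the end.
- **Left alone:** I did not touch the cans, scoop or look-alike valves. My first pinch point on the pan would have put a finger over the scoop, so I switched to the opposite rim.

No check failed. I judged seating and level by eye against the drawn outline, so they are good to a millimetre or two. I did not read a weight off the dial.

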